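Reset the amplifier on its slide-out tray

TASK

On the amplifier whose tray has a green lip, hook a fingertip behind the lip and draw the tray out to its stop, press the red button on that tray fully down and let it up, then push the tray fully home again. Do not pinch the lip, and leave the black-lipped amplifier's tray and the loose things on the table where they are.

Things in the scene. Friction and masses are not known exactly. Their poses are not given: they have to be found in the camera images.
- green_amp: Amplifier case of brown board, 180 mm wide (y), 220 mm deep (x), 80 mm high, clear lid on top with a strip of the lip's colour along its front edge; fixed to the table. Origin: middle of the lower edge of its front face; its own -x axis points out of its open front (roughly towards the robot), z up. This one has the green-lipped tray.
- black_amp: Amplifier case of brown board, 180 mm wide (y), 220 mm deep (x), 80 mm high, clear lid on top with a strip of the lip's colour along its front edge; fixed to the table. Origin: middle of the lower edge of its front face; its own -x axis points out of its open front (roughly towards the robot), z up. This one has the black-lipped tray and is to be left alone.
- green_tray (a joint): Slide-out aluminium tray, 136 mm wide, of the amplifier with the green lip: 0 fully home, grows to 0.12 m at its end stop as the tray is drawn out along the case's own -x. It stays where it is left (about 2 N of friction, light damping, no spring); starts home or up to 20 mm out. The tray floor's top is 28 mm above the table and its front end carries an upright lip.
- green_lip (a point): Middle of the top edge, at the rear face, of the green tray's upright lip; moves with the tray, axes as the case's. 66 mm above the table, 38 mm above the tray floor. The lip is 136 mm wide and 11 mm thick, from this point forward (-x): a rear half (5 mm) and a front half (6 mm), both green. Behind it (+x) the tray floor is bare for about 55 mm, and with the tray home the case's front face is 50 mm behind it.
- green_button_top (a point): Centre of the top of the round red push button (32 mm across, its top 50 mm above the table, in a black housing 48 mm across and 12 mm high) that stands on the green-lipped tray, 80 mm behind the lip's rear face, on the middle line; under the clear lid while the tray is home, in the open when the tray is out. Moves with the tray and the button.
- green_button (a joint): Travel of that button, straight down: 0 up, 0.006 m fully down; springs back, fully down takes about 4 N.
- black_lip (a point): Middle of the top edge, at the rear face, of the black tray's upright lip; moves with the tray, axes as the case's. 66 mm above the table, 38 mm above the tray floor. The lip is 136 mm wide and 11 mm thick, from this point forward (-x): a rear half (5 mm) and a front half (6 mm), both black. Behind it (+x) the tray floor is bare for about 55 mm, and with the tray home the case's front face is 50 mm behind it.
- screwdriver: Loose screwdriver with a yellow handle, lying on the table between the amplifiers, 200 mm long along its x (tip towards +x), 26 mm high; origin under its middle. A bystander.
- jar: Loose amber glass jar with steel cap, 52 mm across, 65 mm high; origin at the centre of its underside. A bystander.
- woofer: Loose black loudspeaker driver, 100 mm across, 47 mm high; origin at the centre of its underside. A bystander.

How it is judged:
By the outcome, as a careful person would: the job done as asked, in the order asked, and still so for the second after the job is handed in, with the robot touching nothing.
It also fails if it takes over 54 s, if anything falls off the work surface, if the arm or the gripper's body presses on something with over 40 N, if the wrist force passes 120 N, or if a joint passes its speed limit or range.

ROBOT

A 7-joint arm with a two-finger parallel gripper is mounted at the origin on the work surface. World frame = base frame: x ahead of the robot, y to its left, z up, the work surface at z = 0. Lengths are in m, angles in rad, forces in N, time in s.
With the tool pointing down it reaches from about 0.4 to 0.9 m from the base axis. Payload 5.5 kg.
Tool frame: the origin (TCP) lies midway between the tips of the shut fingers; the grasp point (between the pads) lies 19 mm behind it; z points along the fingers, y is the direction in which the jaws open and shut (so a half turn about z gives the same grasp; the last joint's range is limited). The gripper opens to 92 mm and grips with 3 to 60 N. Pads are 19 mm wide; open, the fingers measure 130 mm over their backs; the gripper's body (75 mm by 190 mm) begins 47 mm behind the grasp point.
Start: joints at [1.445, 0.501, -0.427, 1.55, 0.221, 1.138, -0.21], TCP at [0.246, -0.601, 0.227] pointing down, gripper open.
Joint ranges: [-2.88, 2.88], [-0.31, 2.03], [-1.54, 1.56], [0.2, 2.42], [-1.41, 4.55], [0.19, 2.02], [-2.57, 2.57]. Speed limits (rad/s): [2.57, 2.57, 3.14, 3.14, 3.14, 3.14, 3.14].

INTERFACE

Orientations are given as [roll, pitch, yaw] about the fixed x, y, z axes, in that order (R = Rz(yaw) Ry(pitch) Rx(roll)).
In Python, from plant import bot gives the robot as it stands. The module is installed in compiled form; this text tells all that it offers.
- The arm moves only by the tool step_arm, never from a script. Its argument "moves" is a list of rows, each a list of 3 entries, a list of its own where there are three numbers: the finger opening in mm, from 0 to 91.8, then the shift along the world's x, y, z in mm, then the turn about the world's z in rad. A call has 1 to 20 rows; each row shifts and turns the commanded pose from where the row before left it; what a row does not reach is not made up. A row lasts 1/10 s, in which the tool goes at most 50 mm and 8.59 degrees, less where a joint would pass 70% of its speed; a pose out of reach is approached as far as the arm can. A call is refused whole if a number of a shift passes 50 or a number of a turn 0.15, either way. A call with a gripper value outside its range is refused whole. The fingers move at their own pace and stop on an object; "force" is the grip in N (left out, the last holds). Time passes only in rows, so rows that do not move let the fingers close. It gives the time, the measured TCP pose, the force and the opening at its end, in the units of the state.
- bot.read_state(): the state, without advancing time (a new reading comes with each control period).
- bot.snapshot(name): name is "scene" or "top" or "wrist"; returns the picture (384x512x3 uint8, blue, green, red); there is no depth.
- bot.get_calibration(name): a dict with "K" (3x3 intrinsics, pixels), "R" (3x3) and "t" (3): a world point X has camera coordinates R X + t. Camera axes: x right, y down, z forward; pixel columns grow to the right and rows downward; lengths in m; the calibration is good to about 2 mm. A picture is of the moment at which its call begins: read the wrist's pose just before it. get_calibration takes no time and is no camera call; for the wrist camera it gives the pose at the moment of the call.
- bot.job_done(): hands the job in, once; it reports no verdict.
The state is a dict: "time": time; "joint_pos": joint angles; "joint_velocities": joint speeds; "tau": joint torques, N m; "tool_pos": TCP position; "ee_rot": TCP orientation; "contact_force": force on the tool from outside, world axes, zero at the start; "torque": the same for the moment, N m; "finger_gap": finger opening in m.
Only numpy, scipy, OpenCV 4.12 (cv2) and the standard library are available. Lean on these libraries where they do the work, as an engineer would, in place of code of your own. Each camera call takes 0.05 s, during which the arm holds its last target. There are 200 camera calls.

## Working session

There is one attempt and no reset: what is moved stays moved. The work goes in short steps, Python scripts to look and compute and a tool call to move; the robot and the scene stay as the last step left them, time stands still between calls to the robot, and variables do not carry over. Pictures are saved under pics/ and viewed, about 8 in all and at most 12, crops included, and the job is handed in when it is done.

Besides the shell and the picture viewer there is one more tool, called after "Emit:" as name(argument=value, ...), one argument or row to a line, values as JSON. step_arm: Moves the arm, as the interface text tells. Its arguments: {"type":"object","properties":{"moves":{"type":"array"},"force":{"type":"number"}},"required":["moves"]}

```bash
mkdir -p pics; python3 - <<'E'
from plant import bot
import cv2
s=bot.read_state();print(s)
for n in("scene","top"):
    cv2.imwrite(f"pics/{n}1.png",cv2.resize(bot.snapshot(n),(800,600),interpolation=cv2.INTER_CUBIC))
    c=bot.get_calibration(n);print(n,c)
E
```

```text
{'time': 0.0, 'joint_pos': array([ 1.44520609,  0.5018437 , -0.42677517,  1.5514454 ,  0.22080861,
        1.13830011, -0.21031759]), 'joint_velocities': array([-7.73184953e-04, -1.41822155e-04,  2.44078567e-04,  6.03881583e-04,
       -1.67860944e-03,  1.57307604e-04,  8.22579725e-05]), 'tau': array([ 1.07798794e-03, -5.66580498e+01, -5.81611499e+00, -2.79109240e+01,
       -6.88392087e-02,  3.08800733e-02,  1.84489086e-04]), 'tool_pos': array([ 0.24607704, -0.60086387,  0.22568146]), 'ee_rot': array([-3.13965350e+00, -5.04204251e-05,  3.88816100e-01]), 'contact_force': array([-0.16183028,  0.82398486, -0.23216901]), 'torque': array([-0.01317506,  0.01225663,  0.01566231]), 'finger_gap': 0.09182571709782465}
scene {'K': array([[429.82061049,   0.        , 257.39155353],
       [  0.        , 429.82061049, 195.08904996],
       [  0.        ,   0.        ,   1.        ]]), 'R': array([[-0.57897302,  0.8153421 ,  0.00273684],
       [ 0.69046571,  0.49207823, -0.53020384],
       [-0.43364425, -0.30508403, -0.84786579]]), 't': array([ 0.32203327, -0.35019547,  1.41902226])}
top {'K': array([[348.48828704,   0.        , 252.61591835],
       [  0.        , 348.48828704, 197.27682746],
       [  0.        ,   0.        ,   1.        ]]), 'R': array([[-0.0533218 , -0.99856085,  0.00574505],
       [-0.96702182,  0.05020106, -0.24969712],
       [ 0.24904936, -0.01886989, -0.96830695]]), 't': array([0.03759162, 0.59002987, 0.85205309])}
```

View pics/top1.png

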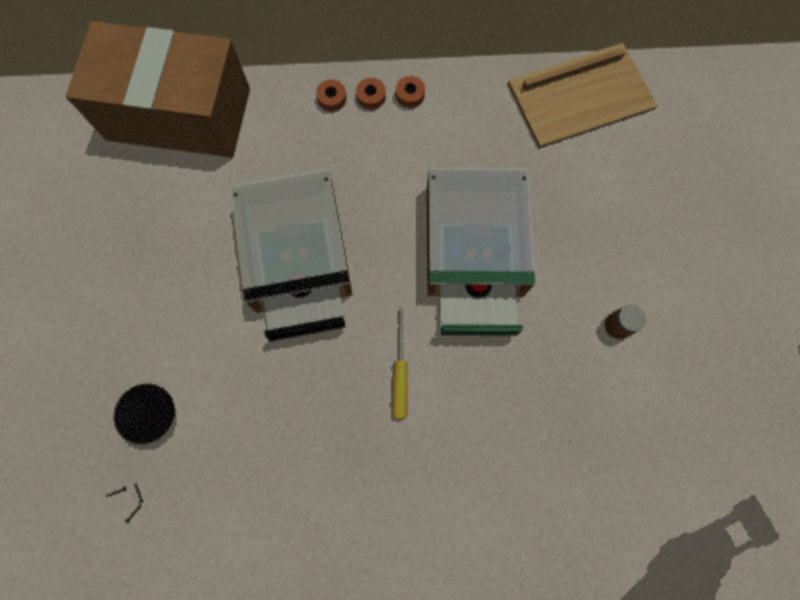

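View pics/scene1.png

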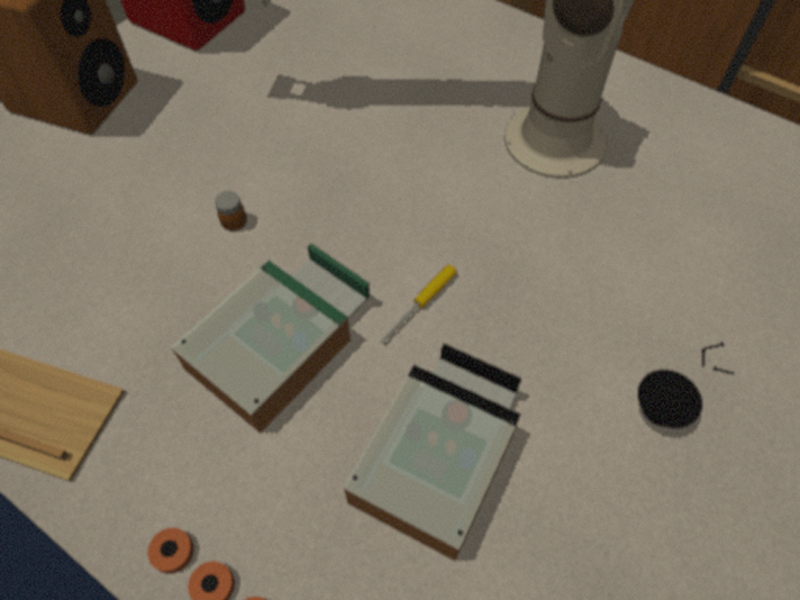

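The top view shows the green lip spanning about (441–521, 328) and the lid strip at row 277. The red button is at (479, 288). In the scene view the green lip runs from (310, 248) to (368, 292).

```bash
cat > h.py <<'E'
from plant import bot
import cv2, numpy as np
def ray(name,uv,z,c=None):
    c=c or bot.get_calibration(name)
    d=c["R"].T@np.linalg.solve(c["K"],[uv[0],uv[1],1]); o=-c["R"].T@c["t"]
    return o+d*(z-o[2])/d[2]
def proj(name,X):
    c=bot.get_calibration(name); p=c["K"]@(c["R"]@np.array(X)+c["t"]); return p[:2]/p[2]
E
python3 - <<'E'
from h import *
im=bot.snapshot("top")[100:225,255:355]
cv2.imwrite("pics/c1.png",cv2.resize(im,None,fx=4.8,fy=4.8,interpolation=cv2.INTER_CUBIC))
E
```

```text
(no output)
```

View pics/c1.png

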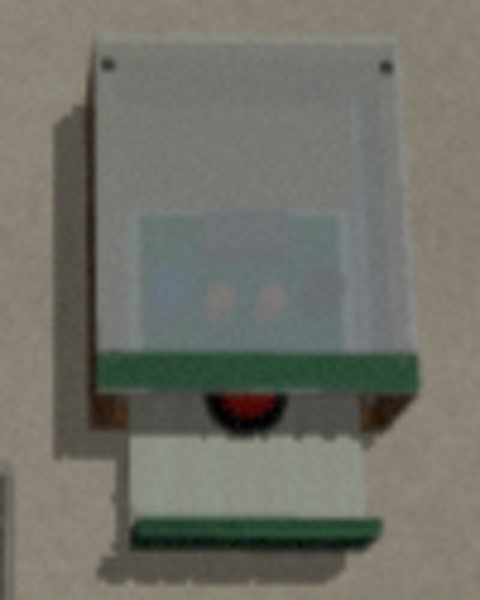

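The crop shows the lip's rear top edge from (136, 519) to (382, 518). The lid's front edge runs from (97, 390) to (418, 389), and its back corners are (95, 37) and (396, 39).

```bash
python3 - <<'E'
from h import *
f=lambda x,y,z: ray("top",(255+x/4.8-.4,100+y/4.8-.4),z)
P={k:f(*v) for k,v in dict(lipL=(136,519,.066),lipR=(382,518,.066),ldL=(97,390,.082),ldR=(418,389,.082),bL=(95,37,.082),bR=(396,39,.082),btn=(245,425,.045)).items()}
for k in P: print(k,P[k].round(4))
m=(P['ldL']+P['ldR'])/2;b=(P['bL']+P['bR'])/2;l=(P['lipL']+P['lipR'])/2
print(m,b,l,"w",np.linalg.norm(P['lipL']-P['lipR']),np.linalg.norm(P['ldL']-P['ldR']),np.linalg.norm(m-b))
for a,c in(('lipR','lipL'),('ldR','ldL'),('bR','bL')):
    d=P[c]-P[a];print(np.arctan2(-d[0],d[1]))
d=m-b;print(np.arctan2(-d[1],-d[0]))
print(ray("top",(313/800*512*1,0),0) is None, ray("top",(632*.64,318*.64),.065),ray("top",(401*.64,390*.64),.026),ray("top",(401*.64,308*.64),.01))
E
```

```text
lipL [ 0.5605 -0.0729  0.066 ]
lipR [ 0.554  -0.2096  0.066 ]
ldL [ 0.6315 -0.055   0.082 ]
ldR [ 0.6229 -0.2337  0.082 ]
bL [ 0.8484 -0.0688  0.082 ]
bR [ 0.8382 -0.246   0.082 ]
btn [ 0.6173 -0.1421  0.045 ]
[ 0.62718189 -0.14435533  0.082     ] [ 0.84333798 -0.15743958  0.082     ] [ 0.55724562 -0.14120677  0.066     ] w 0.1368656522442639 0.1789695531176311 0.21655173288712315
-0.047885610336857565
-0.048318881700902705
-0.05752093143188465
-0.06045771370501896
False [ 0.55529968 -0.39965249  0.065     ] [0.45749976 0.00248655 0.026     ] [ 0.60770799 -0.00624008  0.01      ]
```

Emit:
step_arm(
  moves=[
    [0, [21, 28, 0], -0.0275],
    [0, [21, 28, 0], -0.0275],
    [0, [21, 28, 0], -0.0275],
    [0, [21, 28, 0], -0.0275],
    [0, [21, 28, 0], -0.0275],
    [0, [21, 28, 0], -0.0275],
    [0, [21, 28, 0], -0.0275],
    [0, [21, 28, 0], -0.0275],
    [0, [21, 28, 0], -0.0275],
    [0, [21, 28, 0], -0.0275],
    [0, [21, 28, 0], -0.0275],
    [0, [21, 28, 0], -0.0275],
    [0, [21, 28, 0], -0.0275],
    [0, [21, 28, 0], -0.0275],
    [0, [21, 28, 0], -0.0275],
    [0, [21, 28, 0], -0.0275],
    [0, [0, 0, 0], 0],
    [0, [0, 0, 0], 0],
  ],
  force=20,
)

```text
time: 1.95
tool_pos: [0.5825, -0.1523, 0.2263]
ee_rot: [-3.141, 0.001, -0.048]
contact_force: [0.3, 0.3, 0.6]
finger_gap: 0.0006
```

```bash
python3 - <<'E'
from h import *
im=bot.snapshot("wrist")
cv2.imwrite("pics/w1.png",cv2.resize(im,(800,600),interpolation=cv2.INTER_CUBIC))
c=bot.get_calibration("wrist");np.save("w1.npy",c,allow_pickle=True)
s=bot.read_state();print(s['tool_pos'],s['ee_rot'],s['contact_force'],s['finger_gap'])
E
```

```text
[ 0.5819244  -0.15386521  0.22623803] [ 3.14113208e+00  1.12892063e-03 -5.07514377e-02] [-1.02580289  0.05671852  1.5356901 ] 0.00042628565446624085
```

View pics/w1.png

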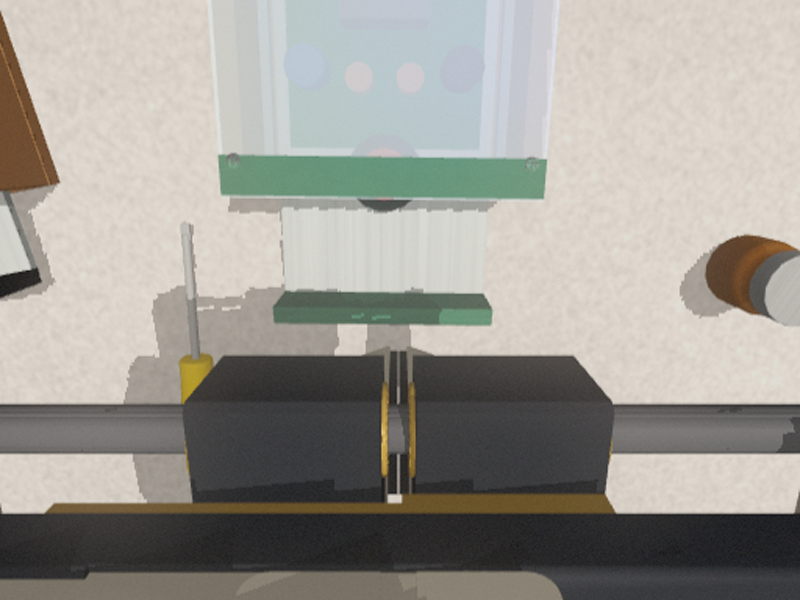

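The wrist view shows the lip with its rear face (rows 292–308) and top face (rows 308–325), columns 274–491. The lid's front edge is at row 197, columns 221–545. The fingers are shut in front of the picture's lower centre.

```bash
python3 - <<'E'
from h import *
c=np.load("w1.npy",allow_pickle=True).item()
print("cam",-c["R"].T@c["t"])
for n,u,v,z in(("lipL",274,308,.066),("lipR",491,308,.066),("lipfL",274,324,.066),("baseL",284,293,.028),("ldL",221,195,.082),("ldR",545,198,.082),("bfr",384,210,.04)): print(n,ray("",(u*.64-.2,v*.64-.2),z,c).round(4))
E
```

```text
cam [ 0.65238217 -0.15742696  0.38418536]
lipL [ 0.56   -0.0763  0.066 ]
lipR [ 0.553  -0.2103  0.066 ]
lipfL [ 0.5496 -0.0751  0.066 ]
baseL [ 0.5593 -0.0746  0.028 ]
ldL [ 0.6313 -0.0584  0.082 ]
ldR [ 0.6204 -0.238   0.082 ]
bfr [ 0.6137 -0.1469  0.04  ]
```

Both views agree: the lip's rear middle is at about (0.5565, -0.143). I'm going down behind it.

Emit:
step_arm(
  moves=[
    [0, [2, 9, -20], 0],
    [0, [0, 0, -30], 0],
    [0, [0, 0, -30], 0],
    [0, [0, 0, -30], 0],
    [0, [0, 0, -25], 0],
    [0, [0, 0, -20], 0],
    [0, [0, 0, -15], 0],
    [0, [0, 0, -10], 0],
    [0, [0, 0, -4], 0],
    [0, [0, 0, 0], 0],
    [0, [0, 0, 0], 0],
  ],
)

```text
time: 3.1
tool_pos: [0.5852, -0.1447, 0.0436]
ee_rot: [3.141, -0.001, -0.051]
contact_force: [-0.3, 0.1, -0.7]
finger_gap: 0.0004
```

```bash
python3 - <<'E'
from h import *
a=bot.snapshot("scene")[130:290,100:340]; b=bot.snapshot("wrist")
a=cv2.resize(a,(600,400),interpolation=cv2.INTER_CUBIC); b=cv2.resize(b,None,fx=.39,fy=.39)
cv2.imwrite("pics/s2.png",np.hstack([a,np.pad(b,((0,400-b.shape[0]),(0,0),(0,0)))]))
s=bot.read_state();print(s['tool_pos'],s['ee_rot'],s['contact_force'])
E
```

```text
[ 0.58527177 -0.1446124   0.04377182] [ 3.14117344e+00 -1.81877327e-03 -5.11269354e-02] [-0.00140096  1.30017027  0.07966727]
```

View pics/s2.png

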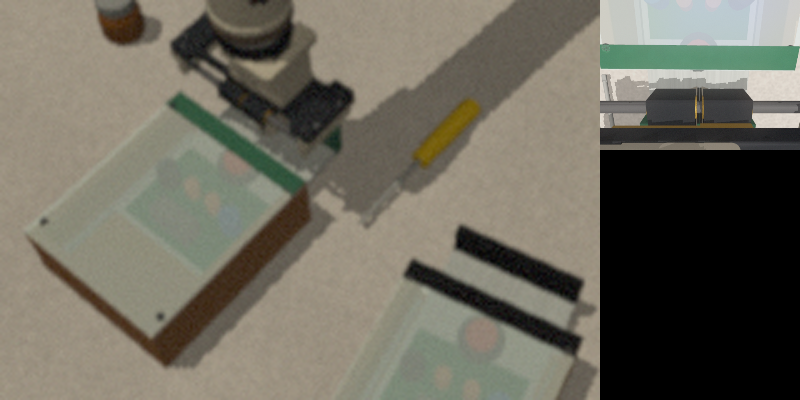

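The fingers are between the lip and the lid with no contact force. Now I draw the tray out.

Emit:
step_arm(
  moves=[
    [0, [-8, 0.4, 0], 0],
    [0, [-8, 0.4, 0], 0],
    [0, [-6, 0.3, 0], 0],
    [0, [-6, 0.3, 0], 0],
    [0, [-6, 0.3, 0], 0],
    [0, [-6, 0.3, 0], 0],
    [0, [-6, 0.3, 0], 0],
    [0, [-6, 0.3, 0], 0],
    [0, [-6, 0.3, 0], 0],
    [0, [-6, 0.3, 0], 0],
    [0, [-6, 0.3, 0], 0],
    [0, [-6, 0.3, 0], 0],
    [0, [-6, 0.3, 0], 0],
    [0, [-6, 0.3, 0], 0],
    [0, [-6, 0.3, 0], 0],
    [0, [-6, 0.3, 0], 0],
    [0, [-6, 0.3, 0], 0],
  ],
)

```text
time: 4.9
tool_pos: [0.4778, -0.1392, 0.0427]
ee_rot: [-3.142, 0.0, -0.051]
contact_force: [2.4, 1.1, -0.8]
finger_gap: 0.0004
```

Emit:
step_arm(
  moves=[
    [0, [-3, 0.2, 0], 0],
    [0, [-3, 0.2, 0], 0],
    [0, [0, 0, 0], 0],
  ],
)

```text
time: 5.2
tool_pos: [0.4713, -0.1391, 0.0425]
ee_rot: [3.141, 0.002, -0.051]
contact_force: [0.1, -0.5, -0.9]
finger_gap: 0.0003
```

Emit:
step_arm(
  moves=[
    [0, [-2, 0.1, 0], 0],
    [0, [-2, 0.1, 0], 0],
    [0, [-2, 0.1, 0], 0],
  ],
)

```text
time: 5.5
tool_pos: [0.4672, -0.1388, 0.0428]
ee_rot: [3.141, -0.002, -0.051]
contact_force: [6.6, -2.5, -3.9]
finger_gap: 0.0007
```

Emit:
step_arm(
  moves=[
    [0, [-2, 0.1, 0], 0],
    [0, [-1, 0, 0], 0],
    [0, [0, 0, 0], 0],
  ],
)

```text
time: 5.8
tool_pos: [0.4672, -0.1387, 0.0436]
ee_rot: [-3.142, -0.007, -0.051]
contact_force: [10.0, 0.1, -6.4]
finger_gap: 0.0006
```

At the stop: the force rises to 10 N with no more motion. I'm backing off, rising and moving over the button.

Emit:
step_arm(
  moves=[
    [0, [6, 0, 0], 0],
    [0, [6, 0, 0], 0],
    [0, [6, 0, 5], 0],
    [0, [0, 0, 20], 0],
    [0, [0, 0, 25], 0],
    [0, [0, 0, 25], 0],
    [0, [0, 0, 25], 0],
    [0, [20, -1, 0], 0],
    [0, [20, -1, 0], 0],
    [0, [17, -2, 0], 0],
    [0, [0, 0, 0], 0],
    [0, [0, 0, 0], 0],
  ],
)

```text
time: 7.0
tool_pos: [0.5378, -0.142, 0.1424]
ee_rot: [-3.141, 0.002, -0.051]
contact_force: [-0.7, 0.7, -0.7]
finger_gap: 0.0006
```

```bash
python3 - <<'E'
from h import *
a=bot.snapshot("scene")[110:270,100:340]; np.save("w2.npy",bot.get_calibration("wrist"),allow_pickle=True);b=bot.snapshot("wrist")
a=cv2.resize(a,(320,213),interpolation=cv2.INTER_CUBIC); b=cv2.resize(b,(480,360),interpolation=cv2.INTER_AREA)
cv2.imwrite("pics/s3.png",np.hstack([np.pad(a,((0,147),(0,0),(0,0))),b]))
s=bot.read_state();print(s['tool_pos'],s['ee_rot'],s['contact_force'])
E
```

```text
[ 0.53720581 -0.14217425  0.14240817] [-3.14154244e+00  1.72230667e-03 -5.09930044e-02] [ 0.7870379  -0.11074753 -0.17941814]
```

View pics/s3.png

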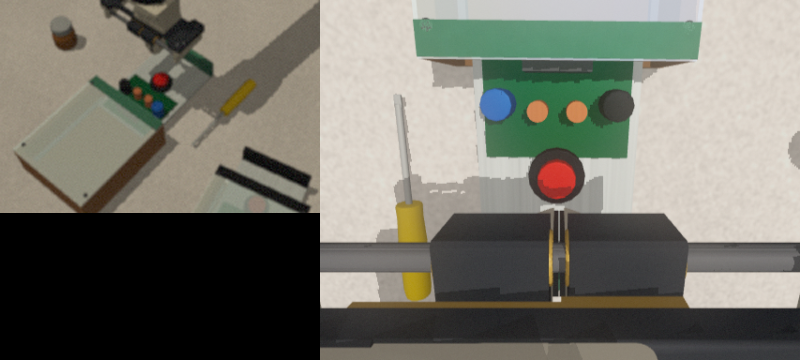

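The tray is fully out. The button shows in the wrist pane at about (557, 178), so I'll locate it from that.

```bash
python3 - <<'E'
from h import *
c=np.load("w2.npy",allow_pickle=True).item()
print(ray("",(237*512/480,179*384/360),.05,c), ray("",(237*512/480,175*384/360),.042,c))
E
```

```text
[ 0.53666353 -0.14088739  0.05      ] [ 0.53783421 -0.14091452  0.042     ]
```

Emit:
step_arm(
  moves=[
    [0, [0, 1, -25], 0],
    [0, [0, 0, -25], 0],
    [0, [0, 0, -20], 0],
    [0, [0, 0, -12], 0],
    [0, [0, 0, -5], 0],
    [0, [0, 0, -3], 0],
    [0, [0, 0, -3], 0],
    [0, [0, 0, -2], 0],
    [0, [0, 0, -2], 0],
    [0, [0, 0, 0], 0],
  ],
)

```text
time: 8.1
tool_pos: [0.5391, -0.1415, 0.0462]
ee_rot: [3.141, -0.001, -0.051]
contact_force: [0.6, -0.3, 3.6]
finger_gap: 0.0006
```

Emit:
step_arm(
  moves=[
    [0, [0, 0, -2], 0],
    [0, [0, 0, -2], 0],
    [0, [0, 0, 0], 0],
    [0, [0, 0, 0], 0],
  ],
)

```text
time: 8.5
tool_pos: [0.5412, -0.1416, 0.0441]
ee_rot: [3.14, -0.005, -0.051]
contact_force: [-0.9, -0.2, 15.5]
finger_gap: 0.0003
```

Button bottomed (15.5 N at z = 0.044). Lift off, check, then move in front of the lip.

Emit:
step_arm(
  moves=[
    [0, [0, 0, 3], 0],
    [0, [0, 0, 4], 0],
    [0, [0, 0, 10], 0],
    [0, [0, 0, 25], 0],
    [0, [0, 0, 25], 0],
    [0, [0, 0, 0], 0],
    [0, [-25, 1.2, 0], 0],
    [0, [-25, 1.2, 0], 0],
    [0, [-25, 1.2, 0], 0],
    [0, [-25, 1.2, 0], 0],
    [0, [-25, 1.2, 0], 0],
    [0, [0, 0, 0], 0],
    [0, [0, 0, 0], 0],
  ],
)

```text
time: 9.8
tool_pos: [0.4128, -0.1356, 0.1085]
ee_rot: [3.141, 0.001, -0.052]
contact_force: [0.1, -0.9, -0.4]
finger_gap: 0.0005
```

```bash
python3 - <<'E'
from h import *
a=bot.snapshot("top")[90:240,240:370]; b=bot.snapshot("wrist")
a=cv2.resize(a,(390,450),interpolation=cv2.INTER_CUBIC); b=cv2.resize(b,(400,300),interpolation=cv2.INTER_AREA)
cv2.imwrite("pics/s4.png",np.hstack([a,np.pad(b,((0,150),(0,0),(0,0)))]))
s=bot.read_state();print(s['tool_pos'],s['ee_rot'],s['contact_force'])
E
```

```text
[ 0.4143502  -0.13542806  0.10880916] [-3.14143367e+00 -9.04030465e-04 -5.11587288e-02] [ 0.20974202 -0.38144925  0.02880946]
```

View pics/s4.png

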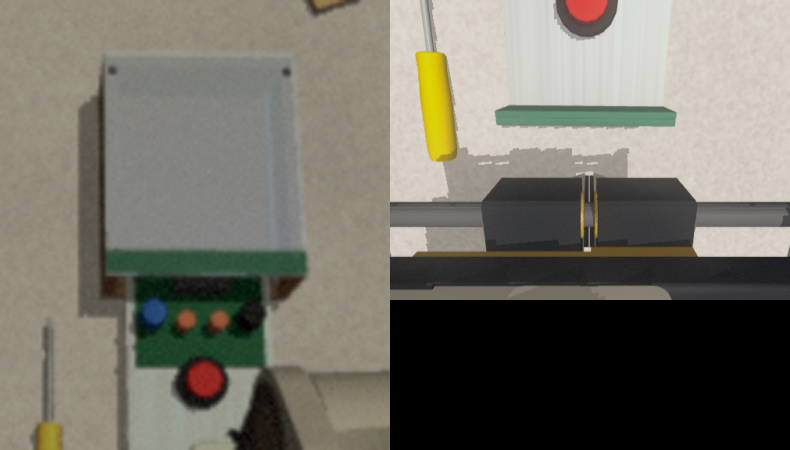

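The button is up and the tray is out. The fingers are clear in front of the lip, so I go down and push.

Emit:
step_arm(
  moves=[
    [0, [0, 0, -25], 0],
    [0, [0, 0, -25], 0],
    [0, [0, 0, -10], 0],
    [0, [0, 0, 0], 0],
    [0, [8, -0.4, 0], 0],
    [0, [8, -0.4, 0], 0],
    [0, [8, -0.4, 0], 0],
    [0, [8, -0.4, 0], 0],
    [0, [8, -0.4, 0], 0],
    [0, [8, -0.4, 0], 0],
    [0, [8, -0.4, 0], 0],
    [0, [8, -0.4, 0], 0],
    [0, [8, -0.4, 0], 0],
    [0, [8, -0.4, 0], 0],
    [0, [8, -0.4, 0], 0],
    [0, [8, -0.4, 0], 0],
    [0, [8, -0.4, 0], 0],
    [0, [8, -0.4, 0], 0],
    [0, [8, -0.4, 0], 0],
    [0, [8, -0.4, 0], 0],
  ],
)

```text
time: 11.9
tool_pos: [0.542, -0.1418, 0.0486]
ee_rot: [-3.142, 0.0, -0.051]
contact_force: [-2.8, -1.3, -0.3]
finger_gap: 0.0002
```

Emit:
step_arm(
  moves=[
    [0, [3, -0.2, 0], 0],
    [0, [3, -0.2, 0], 0],
    [0, [3, -0.2, 0], 0],
    [0, [0, 0, 0], 0],
  ],
)

```text
time: 12.3
tool_pos: [0.5513, -0.142, 0.0489]
ee_rot: [-3.141, -0.001, -0.051]
contact_force: [1.2, -0.2, -0.9]
finger_gap: 0.0003
```

Emit:
step_arm(
  moves=[
    [0, [2, -0.1, 0], 0],
    [0, [2, -0.1, 0], 0],
    [0, [2, -0.1, 0], 0],
    [0, [0, 0, 0], 0],
  ],
)

```text
time: 12.7
tool_pos: [0.5541, -0.1423, 0.0483]
ee_rot: [-3.141, 0.005, -0.051]
contact_force: [-7.3, 1.0, 4.6]
finger_gap: 0.0007
```

Emit:
step_arm(
  moves=[
    [0, [2, -0.1, 0], 0],
    [0, [2, -0.1, 0], 0],
    [0, [0, 0, 0], 0],
  ],
)

```text
time: 13.0
tool_pos: [0.5541, -0.1424, 0.0475]
ee_rot: [3.141, 0.012, -0.052]
contact_force: [-16.3, 2.0, 10.7]
finger_gap: 0.0008
```

Home stop reached at -16 N with no more motion. I'm backing off and going up, then checking.

Emit:
step_arm(
  moves=[
    [0, [-4, 0, 0], 0],
    [0, [-6, 0, 0], 0],
    [0, [-15, 0, 0], 0],
    [0, [-30, 0, 0], 0],
    [0, [-30, 0, 10], 0],
    [0, [0, 0, 30], 0],
    [0, [0, 0, 40], 0],
    [0, [0, 0, 40], 0],
    [0, [-30, -30, 30], 0],
    [0, [-20, -40, 10], 0],
    [0, [-20, -40, 0], 0],
    [0, [-10, -40, 0], 0],
    [0, [0, -40, 0], 0],
    [0, [0, -40, 0], 0],
    [0, [0, -40, 0], 0],
    [0, [0, 0, 0], 0],
    [0, [0, 0, 0], 0],
  ],
)

```text
time: 14.7
tool_pos: [0.3967, -0.4127, 0.2075]
ee_rot: [3.141, -0.001, -0.053]
contact_force: [1.1, 1.3, 0.5]
finger_gap: 0.0004
```

```bash
python3 - <<'E'
from h import *
im=bot.snapshot("top");cv2.imwrite("pics/t5full.png",im)
cv2.imwrite("pics/t5.png",np.hstack([cv2.resize(im,(320,240)),cv2.resize(im[100:225,255:355],(480,600),interpolation=cv2.INTER_CUBIC)[:,:]]) if 0 else np.hstack([np.pad(cv2.resize(im,(320,240)),((0,360),(0,0),(0,0))),cv2.resize(im[100:225,255:355],(480,600),interpolation=cv2.INTER_CUBIC)]))
s=bot.read_state();print(s['tool_pos'],s['contact_force'])
E
```

```text
[ 0.39710343 -0.41119806  0.20757442] [ 0.40698558 -0.35164258 -0.39875846]
```

View pics/t5.png

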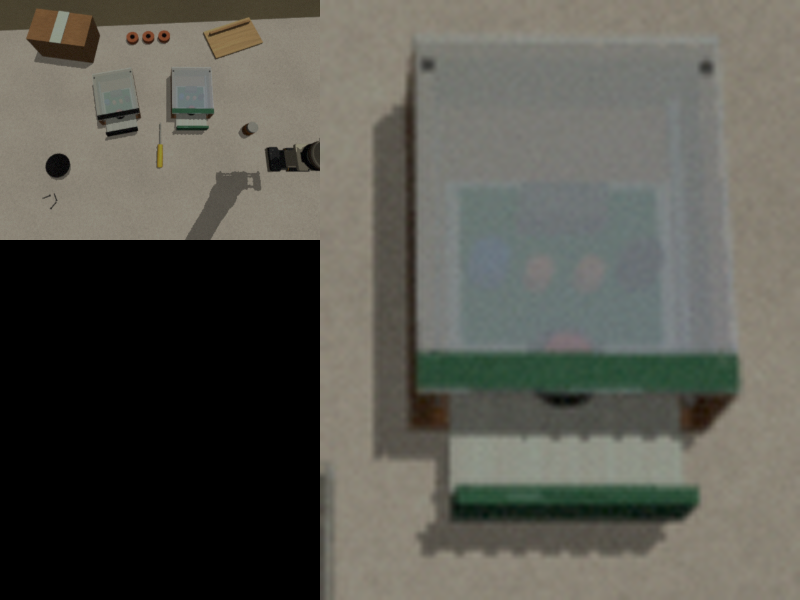

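The lip edge has moved in from row 519 to 487, about 20 mm. That puts it about 50 mm in front of the case face, which is the home position. The other objects look unmoved.

```bash
python3 -c "
from h import *
print(ray('top',(255+254/4.8-.4,100+487/4.8-.4),.066));bot.job_done()"
```

```text
[ 0.57535683 -0.14006456  0.066     ]
the job is handed in; nothing more can be done
```

The job is done and handed in after about 15 s of the allowed 54 s.

- **Draw out:** I hooked the shut fingers behind the green lip, without pinching it, and drew the tray out until it stopped (10 N, no more motion).
- **Button:** I pressed it to its bottom. The fingertip reached 44 mm above the table with 15.5 N, against about 4 N needed. I then lifted clear, and the wrist picture showed the button up.
- **Push home:** I pushed on the lip's front until the tray stopped (16 N, no more motion), then withdrew, touching nothing.

**Last checks:**
- **Tray home:** The final top view puts the lip's rear edge at x = 0.575 m. That is about 52 mm in front of the lid's front edge, against 50 mm when home, so it agrees within the camera's error of about 2 mm.
- **Travel:** The tool readings gave about 3 mm less travel than the full 120 mm, counting the fingers as 19 mm thick. I put this down to finger thickness and the arm flexing, since the tray stopped firmly at both ends.
- **Left alone:** By eye, the black-lipped tray, screwdriver, jar and woofer had not moved; I did not measure them again.

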